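# Seat a clean sleeve with sprung tongs

### The job

Take the sprung tongs out of their holder and with them pick the waisted steel sleeve off the drying tray, never touching the clean sleeve with the gripper. Set it upright into the well of the socket block, press it gently straight down until it is fully home and you feel about 15 N (never more than 20 N), and let it go there. Then stand the tongs back upright in their holder, and do not disturb the capped vial.

Things in the scene. Friction and masses are not known exactly. Their poses are not given: they have to be found in the camera images.
- tongs: Sprung U-shaped steel tongs, 90 g, standing jaws down in the holder, 101 mm high. Origin on the mid line level with the jaw tips, z up to the bow, y the line along which the two legs close; symmetric under a half turn. Grey grip flats, 22 mm wide in x, span 39 to 88 mm height; below each a black finger rest sticks out 10 mm, top at 36 mm.
- tongs_grip (a point): Midway between the grip flats, 58 mm above the tongs' origin. Here the flats measure 42 mm over their outer faces when open, 36 mm when the jaws hold the sleeve. The spring pushes them out with about 4 N each when open, 10 N each at 36 mm: a gap of about 40 mm holds the tongs with the jaws still open; past 42 mm they drop.
- holder: Fixed grey open pocket, 26 mm high, inside 35 mm (x) by 54 mm (y), floor 4 mm above the worktop, on a 56 x 80 mm steel foot plate. Origin at the centre of its underside on the worktop, z up. The tongs stand in it on its floor with their y along its y, about 3 mm play each way.
- tray: Fixed steel drying tray, 110 (x) x 130 (y) x 10 mm, floor 3 mm thick. Origin at the centre of its underside on the worktop.
- sleeve: Waisted stainless steel sleeve standing upright on the tray, wide cup upward, 19 mm across, 45 mm high, about 60 g. Origin at the centre of its underside, z up.
- vial: Screw-capped glass vial, 22 mm across, 58 mm high, on the same tray, 50 mm or more from the sleeve; not to be disturbed. Origin at the centre of its underside.
- socket: Fixed square aluminium block, 56 x 56 mm, top 46 mm above the worktop, on an 84 x 84 x 6 mm steel plate with four screws. Origin at the centre of its underside on the worktop, z up. A vertical round bore, 21 mm wide with a 3 mm chamfer, goes down its middle and holds a black seal (see the well).
- well (a point): Centre of the bore's mouth in the block's top. The seal in the bore meets the sleeve's foot 5 to 21 mm below the mouth (differs each time, not known beforehand); pushed with about 5 N it slides 6 mm down and stays there, home (11 to 27 mm deep), where it bottoms on a cushion of about 10 N per mm that springs back.
- tongs_jaws (a point): Centre of the V-shaped jaws, 7 mm above the tips. Jaws 14 mm high; open they leave a 29 mm round space (26 mm with the flats at 40 mm), shut they centre the sleeve. Above them a shoulder, underside 14 mm above the tips, reaches in over the sleeve's top: with its top against it, the sleeve sticks out 31 mm below the tips.
Not all that is in view belongs to the job. Leave any orange look-alike of the tongs alone.

How it is judged:
By the outcome, as a careful person would: the job done as asked, in the order asked, and still so for the second after the job is handed in, with the robot touching nothing.
It also fails if it takes over 54 s, if anything falls off the work surface, if the arm or the gripper's body presses on something with over 40 N, if the wrist force passes 120 N, or if a joint passes its speed limit or range.

### The arm

A 6-joint arm with a two-finger parallel gripper is mounted at the origin on a cart in front of the work surface, level with it; the furniture and walls round the work are solid. World frame = base frame: x ahead of the robot, y to its left, z up, the work surface at z = 0. Lengths are in m, angles in rad, forces in N, time in s.
With the tool pointing down it reaches from about 0.35 to 0.975 m from the base axis. Payload 4.9 kg.
Tool frame: the origin (TCP) lies at the very end of the fingers, on their centre line; the grasp point (between the pads) lies 19 mm behind it; z points along the fingers, x is the direction in which the jaws open and shut, and the axes are right-handed (so a half turn about z gives the same grasp; the last joint's range is limited). The gripper opens to 85 mm and grips with 20 to 120 N. Pads are 22 mm wide; open, the fingers measure 114 mm over their backs; the gripper's body (76 mm by 85 mm) begins 54 mm behind the grasp point. The pads swing forward as they close: fully open they stand 13 mm farther back than shut.
Start: joints at [1.029, 0.053, 1.613, -0, 1.476, -0.119], TCP at [0.256, 0.57, 0.231] pointing down, gripper open.
Joint ranges: [-3.01, 3.01], [-1.01, 2.22], [0.06, 2.58], [-1.02, 4.17], [0.09, 2.62], [-3.14, 3.14]. Speed limits (rad/s): [2.57, 2.57, 3.14, 3.14, 3.14, 3.14].

### API

Orientations are given as a unit quaternion [w, x, y, z].
In Python, from plant import manip, imaging gives the robot as it stands.
- The arm moves only by the shell command python3 -m pendant 'ROWS'. ROWS is JSON, a list that holds one entry, the list of rows, each a list of 7 numbers: the turn, a rotation vector about the world's x, y, z in units of pi rad (1.0 is pi rad), then the shift along the world's x, y, z in units of 250 mm (1.0 is 250 mm), then the opening, from 0 (shut) to 1 (fully open). In form: [[[ax, ay, az, tx, ty, tz, claw], ...]]. A call has 1 to 20 rows; each row shifts and turns the commanded pose from where the row before left it; what a row does not reach is not made up. A row lasts 1/8 s, in which the tool goes at most 62.5 mm and 10.7 degrees, less where a joint would pass 70% of its speed; a pose out of reach is approached as far as the arm can. A call with a number of a shift or a turn outside -1 to 1 is refused whole. A call with a gripper value outside its range is refused whole. The fingers move at their own pace and stop on an object; the grip force is fixed at half the most. Time passes only in rows, so rows that do not move let the fingers close. It gives the time, the measured TCP pose, the force and the opening at its end, in the units of the state.
- manip.state(): the state, without advancing time (a new reading comes with each control period).
- imaging.grab_frame(name): name is "scene" or "top" or "wrist"; returns a dict with "frame" (400x640x3 uint8, blue, green, red), "mtx" (3x3 intrinsics, pixels), "world_to_cam" (4x4, takes a point from world to camera coordinates). Camera axes: x right, y down, z forward; pixel columns grow to the right and rows downward; lengths in m; the calibration is good to about 2 mm. The wrist camera is an equidistant fisheye: a pixel r from the principal point sees the ray r / f radians off the axis. A picture is of the moment at which its call begins. There is no depth.
- manip.job_done(): hands the job in, once; it reports no verdict.
The state is a dict: "time": time; "joint_pos": joint angles; "joint_vel": joint speeds; "joint_efforts": joint torques, N m; "tool_pos": TCP position; "tool_rot": TCP orientation; "contact_force": force on the tool from outside, world axes, zero at the start; "ft_torque": the same for the moment, N m; "gripper_width": opening from 0.0 (shut) to 1.0 (fully open).
Only numpy, scipy, OpenCV 4.12 (cv2) and the standard library are available. Lean on these libraries where they do the work, as an engineer would, in place of code of your own. Each camera call takes 0.05 s, during which the arm holds its last target. There are 200 camera calls.

## Working session

There is one attempt and no reset: what is moved stays moved. The work goes in short steps, Python scripts to look and compute and a shell command to move; the robot and the scene stay as the last step left them, time stands still between calls to the robot, and variables do not carry over. Pictures are saved under pics/ and viewed, about 8 in all and at most 12, crops included, and the job is handed in when it is done.

```bash
ls; mkdir -p pics; cat > h.py <<'E'
import numpy as np, cv2
from plant import manip, imaging
def ray(f,u,v,fish=False):
    K=f["mtx"];T=np.array(f["world_to_cam"]);R=T[:3,:3];c=-R.T@T[:3,3]
    x=(u-K[0][2])/K[0][0];y=(v-K[1][2])/K[1][1]
    if fish:
        r=np.hypot(x,y);s=np.sin(r)/r if r>1e-9 else 1.;d=np.array([x*s,y*s,np.cos(r)])
    else: d=np.array([x,y,1.])
    return c,R.T@d
def plane(f,u,v,z,fish=False):
    c,d=ray(f,u,v,fish);return c+d*(z-c[2])/d[2]
def proj(f,p,fish=False):
    K=f["mtx"];T=np.array(f["world_to_cam"]);q=T[:3,:3]@np.array(p)+T[:3,3]
    if fish:
        r=np.hypot(q[0],q[1]);t=np.arctan2(r,q[2]);x,y=q[:2]/r*t
    else: x,y=q[:2]/q[2]
    return K[0][0]*x+K[0][2],K[1][1]*y+K[1][2]
E
python3 - <<'E'
from h import *
import pickle
s=manip.state();print(s)
fs={n:imaging.grab_frame(n) for n in("scene","top","wrist")}
pickle.dump(fs,open("f0.pkl","wb"))
for n in fs: cv2.imwrite(f"pics/{n}0.png",fs[n]["frame"]);print(n,np.round(fs[n]["mtx"],1).tolist(),np.round(fs[n]["world_to_cam"],3).tolist())
E
```

```text
pics
{'time': 0.0, 'joint_pos': array([ 1.02900144e+00,  5.33530937e-02,  1.61430919e+00,  3.58373886e-05,
        1.47598821e+00, -1.19005594e-01]), 'joint_vel': array([-2.63792224e-04, -2.61946991e-04,  7.04853343e-05, -4.48291035e-04,
        2.01970738e-03, -3.32394211e-04]), 'joint_efforts': array([-1.17653258e-04, -3.93684053e+01, -3.70173526e+01, -2.41246507e-04,
        7.21282893e-03, -3.72272530e-05]), 'tool_pos': array([0.25611009, 0.56943097, 0.23005627]), 'tool_rot': array([ 4.36148197e-04,  8.39734296e-01,  5.42996550e-01, -9.32078866e-04]), 'contact_force': array([ 0.21167172,  0.19248794, -0.23150266]), 'ft_torque': array([-0.00452391, -0.04142512,  0.00419226]), 'gripper_width': 0.9986384952430196}
scene [[504.9, 0.0, 320.2], [0.0, 504.9, 203.6], [0.0, 0.0, 1.0]] [[0.734, -0.679, 0.012, -0.176], [-0.309, -0.349, -0.885, 0.305], [0.605, 0.646, -0.466, 0.525], [0.0, 0.0, 0.0, 1.0]]
top [[384.5, 0.0, 321.7], [0.0, 384.5, 200.2], [0.0, 0.0, 1.0]] [[-0.048, -0.999, -0.003, 0.299], [-0.97, 0.048, -0.24, 0.489], [0.239, -0.008, -0.971, 0.874], [0.0, 0.0, 0.0, 1.0]]
wrist [[309.7, 0.0, 322.4], [0.0, 309.7, 201.2], [0.0, 0.0, 1.0]] [[0.411, 0.912, -0.002, -0.623], [0.862, -0.387, 0.328, -0.043], [0.298, -0.136, -0.945, 0.382], [0.0, 0.0, 0.0, 1.0]]
```

View pics/top0.png

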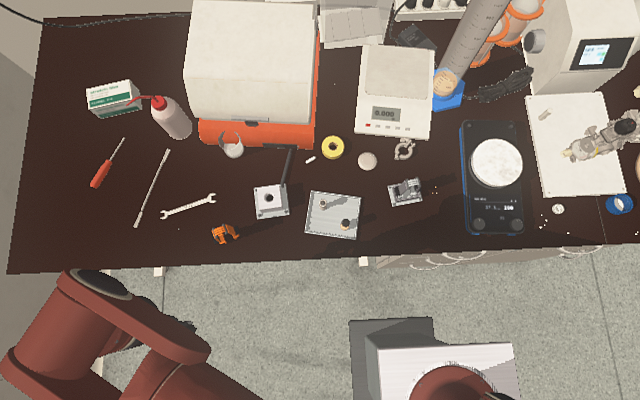

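View pics/scene0.png

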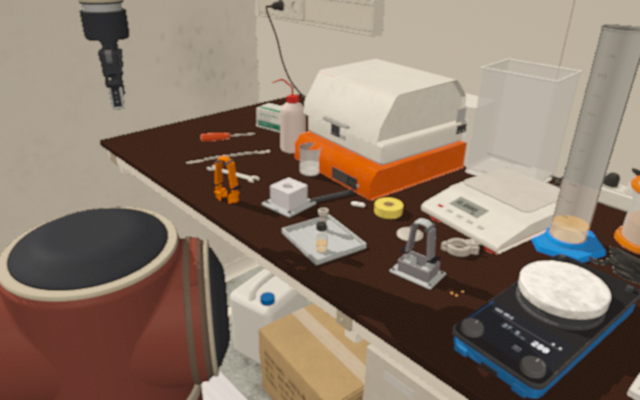

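The top view shows the socket around (269,198), the tray around (333,215) with the sleeve at (323,204) and the vial at (345,224), the holder with the tongs at (406,190), and the orange look-alike at (225,233). The scene view agrees. Next I'll zoom in on both.

```bash
python3 - <<'E'
from h import *
import pickle
fs=pickle.load(open("f0.pkl","rb"))
t=fs["top"]["frame"][165:255,245:445]; s=fs["scene"]["frame"][170:300,255:455]
a=cv2.resize(t,None,fx=4,fy=4,interpolation=cv2.INTER_CUBIC);cv2.imwrite("pics/topc.png",a)
b=cv2.resize(s,None,fx=4,fy=4,interpolation=cv2.INTER_CUBIC);cv2.imwrite("pics/scenec.png",b)
f=fs["top"]
for n,u,v,z in [("socket",269,198,.046),("tray",333,215,.01),("sleeve",323,204,.045),("vial",345,224,.058),("holder",406,192,.004)]: print(n,plane(f,u,v,z).round(3))
E
```

```text
socket [0.518 0.405 0.046]
tray [0.475 0.248 0.01 ]
sleeve [0.497 0.272 0.045]
vial [0.442 0.222 0.058]
holder [0.528 0.056 0.004]
```

View pics/topc.png

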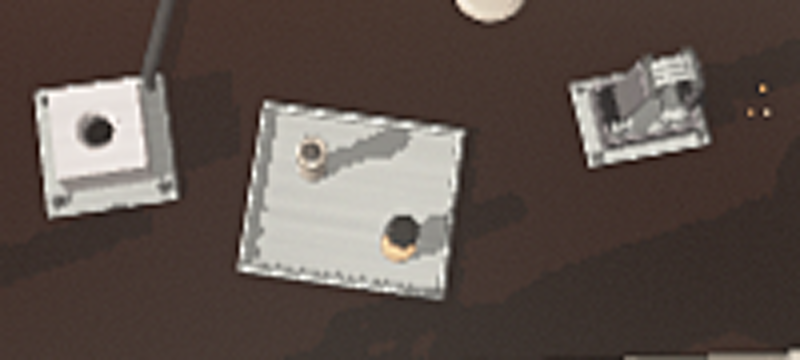

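View pics/scenec.png

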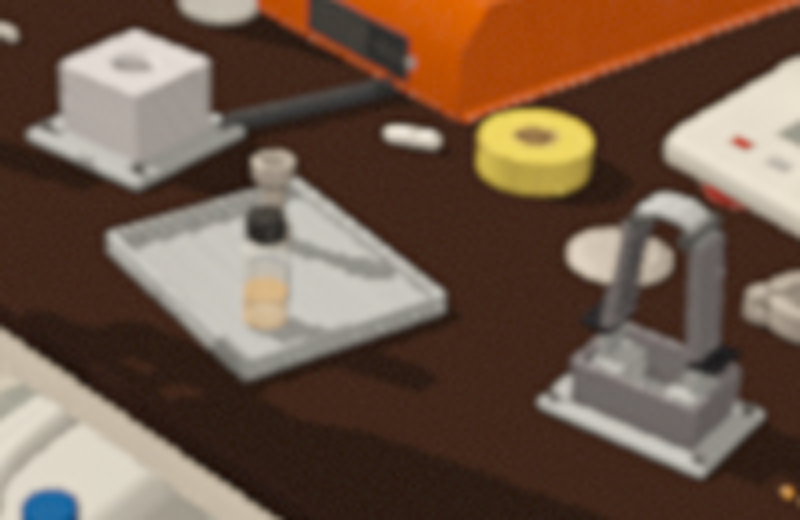

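Both crops show the holder's foot plate with visible corners. In the top crop these are TL (571,82), BL (590,167) and BR (710,143). In the scene crop they are (537,402), (700,475) and (765,410). The tongs' bow is at about (672,68) in the top crop and (680,210) in the scene crop. The socket bore is at top crop (97,130).

```bash
python3 - <<'E'
from h import *
import pickle
from scipy.spatial.transform import Rotation as Ro
fs=pickle.load(open("f0.pkl","rb"))
T=lambda u,v,z:plane(fs["top"],245+(u+.5)/4-.5,165+(v+.5)/4-.5,z)
S=lambda u,v,z:plane(fs["scene"],255+(u+.5)/4-.5,170+(v+.5)/4-.5,z)
for z in(.004,):
  a=[T(571,82,z),T(590,167,z),T(710,143,z)];b=[S(537,402,z),S(700,475,z),S(765,410,z)]
  for q in a,b:
    print([x[:2].round(4).tolist() for x in q],'len',np.linalg.norm(q[0]-q[1]).round(4),np.linalg.norm(q[2]-q[1]).round(4),'ctr',((q[0]+q[2])/2).round(4),
    [np.degrees(np.arctan2(*(q[i]-q[1])[[1,0]])).round(1) for i in(0,2)])
print('bow',T(672,68,.103),S(680,210,.103))
print('bore',T(97,130,.046),S(132,63,.046))
q=[T(35,92,.006),T(178,200,.006)];print('plate ctr',(q[0]+q[1])/2,np.linalg.norm(q[0]-q[1]),'edge',T(50,217,.006)-T(35,92,.006))
print('sleeve top',T(313,150,.048),S(273,160,.048)); print('vial top',T(402,230,.061),S(266,222,.058))
tr=[T(265,102,.01),T(465,128,.01),T(445,297,.01),T(238,270,.01)];print('tray',np.mean(tr,0),[x.round(3).tolist() for x in tr])
s=manip.state();w=s['tool_rot'];R=Ro.from_quat([w[1],w[2],w[3],w[0]]).as_matrix();print(R.round(3).tolist())
E
```

```text
[[0.5485, 0.1021], [0.4913, 0.0949], [0.5033, 0.0163]] len 0.0576 0.0795 ctr [0.5259 0.0592 0.004 ] [np.float64(7.1), np.float64(-81.3)]
[[0.4915, 0.0951], [0.502, 0.016], [0.561, 0.0249]] len 0.0798 0.0597 ctr [0.5262 0.06   0.004 ] [np.float64(97.6), np.float64(8.6)]
bow [0.52634285 0.06094761 0.103     ] [0.52695689 0.05806572 0.103     ]
bore [0.5203192  0.40521272 0.046     ] [0.52113186 0.40724521 0.046     ]
plate ctr [0.52020798 0.40497035 0.006     ] 0.11840161700563027 edge [-0.08312002 -0.00907187  0.        ]
sleeve top [0.50059692 0.27249342 0.048     ] [0.50066709 0.27476245 0.048     ]
vial top [0.44569404 0.22188616 0.061     ] [0.44553148 0.2206006  0.058     ]
tray [0.47713125 0.2481103  0.01      ] [[0.543, 0.301, 0.01], [0.519, 0.174, 0.01], [0.411, 0.194, 0.01], [0.435, 0.323, 0.01]]
[[0.41, 0.912, -0.001], [0.912, -0.41, -0.001], [-0.002, -0.0, -1.0]]
```

The two views agree to within 3 mm, and the foot plate measures 80 x 58 mm against the stated 80 x 56:

| Thing | Position (m) |
|---|---|
| Holder | (0.526, 0.0595), yaw +8.3° |
| Sleeve | (0.5006, 0.2735) |
| Vial | (0.4456, 0.2213), 76 mm from the sleeve |
| Well | (0.5207, 0.406) |

I'll move to above the tongs.

```bash
python3 -m pendant '[[[0,0,0.015,0.09,-0.17,-0.01,1],[0,0,0.015,0.09,-0.17,-0.01,1],[0,0,0.015,0.09,-0.17,-0.01,1],[0,0,0.015,0.09,-0.17,-0.01,1],[0,0,0.015,0.09,-0.17,-0.01,1],[0,0,0.015,0.09,-0.17,-0.01,1],[0,0,0.015,0.09,-0.17,-0.01,1],[0,0,0.015,0.09,-0.17,-0.01,1],[0,0,0.015,0.09,-0.17,-0.01,1],[0,0,0.015,0.09,-0.17,-0.01,1],[0,0,0.015,0.09,-0.17,-0.01,1],[0,0,0.015,0.09,-0.17,-0.01,1],[0,0,0,0,0,0,1],[0,0,0,0,0,0,1]]]'
python3 - <<'E'
from h import *
import pickle
f=imaging.grab_frame("wrist");pickle.dump(f,open("w1.pkl","wb"))
cv2.imwrite("pics/w1.png",f["frame"])
for p in [(.526,.0595,.105),(.526,.0595,.004)]: print(proj(f,p,True))
E
```

```text
time: 1.9
tool_pos: [0.526, 0.0602, 0.2009]
tool_rot: [-0.001, 0.655, 0.756, -0.0]
contact_force: [-0.3, -0.1, -0.5]
gripper_width: 1.003
(np.float64(322.3525465055556), np.float64(203.39782804237913))
(np.float64(322.3213350591346), np.float64(173.64295337611097))
```

View pics/w1.png

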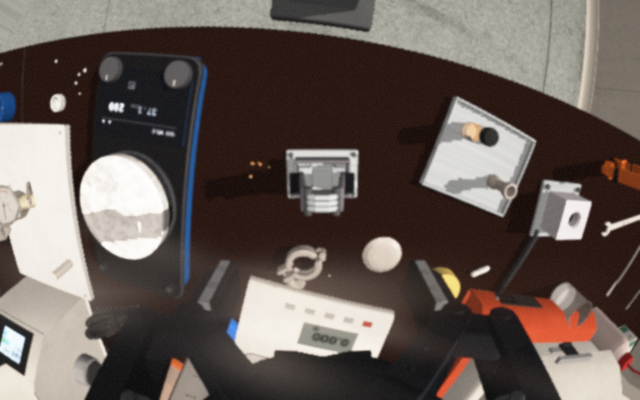

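The wrist view shows the foot plate edges at columns 287 and 358, centred on 322.5 with the edge level, and the bow at (322,200). That matches the predicted (322,203), so I'll descend around the tongs.

```bash
python3 -m pendant '[[[0,0,0,0,-0.003,-0.15,1],[0,0,0,0,0,-0.15,1],[0,0,0,0,0,-0.15,1],[0,0,0,0,0,-0.12,1],[0,0,0,0,0,-0.06,1],[0,0,0,0,0,0,1],[0,0,0,0,0,0,0.6]]]'; python3 -m pendant '[[[0,0,0,0,0,0,0.5],[0,0,0,0,0,0,0.47],[0,0,0,0,0,0,0.47],[0,0,0,0,0,0,0.47]]]'
```

```text
time: 2.82
tool_pos: [0.5276, 0.0595, 0.0454]
tool_rot: [0.001, 0.655, 0.756, 0.001]
contact_force: [0.4, -0.2, 0.0]
gripper_width: 0.816
time: 3.32
tool_pos: [0.5277, 0.059, 0.0453]
tool_rot: [0.001, 0.655, 0.756, 0.001]
contact_force: [-0.0, -1.1, 5.4]
gripper_width: 0.476
```

```bash
python3 -m pendant '[[[0,0,0,0,0,0.02,0.47],[0,0,0,0,0,0.06,0.47],[0,0,0,0,0,0,0.47]]]'
python3 - <<'E'
from h import *
a=[cv2.resize(imaging.grab_frame("scene")["frame"][130:300,340:460],None,fx=3,fy=3)]
w=imaging.grab_frame("wrist");a.append(cv2.resize(w["frame"][120:290,200:440],(0,0),fx=3/1.69,fy=3))
a[1]=cv2.resize(w["frame"][120:340,190:450],(int(510*260/220),510),interpolation=cv2.INTER_CUBIC)
cv2.imwrite("pics/g1.png",np.hstack([a[0],a[1][:,:440] if a[1].shape[1]<440 else cv2.resize(a[1],(440,510))]))
print(manip.state()["contact_force"],manip.state()["tool_pos"])
E
```

```text
time: 3.7
tool_pos: [0.5276, 0.0592, 0.0655]
tool_rot: [0.001, 0.655, 0.756, 0.001]
contact_force: [-0.2, -0.6, -0.7]
gripper_width: 0.47
[-0.16284493  0.71593229 -1.10546052] [0.5265579 0.0592419 0.0641117]
```

View pics/g1.png

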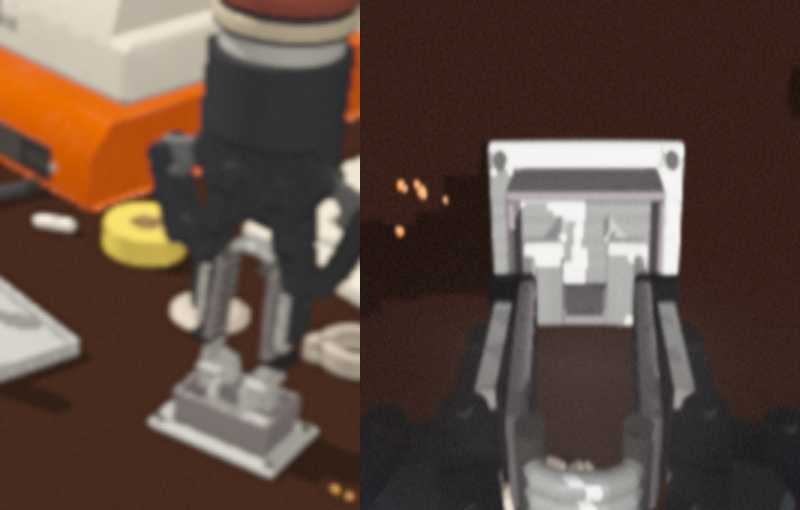

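The tongs are lifted, upright and symmetric in the pads. The pads clear the black rests, the jaws are open, and the load is about -0.9 N. Now I'll go above the sleeve.

```bash
python3 -m pendant '[[[0,0,0,0,0,0.14,0.47],[0,0,0,0,0,0.14,0.47],[0,0,0,0,0,0.14,0.47],[0,0,0,-0.0173,0.143,0,0.47],[0,0,0,-0.0173,0.143,0,0.47],[0,0,0,-0.0173,0.143,0,0.47],[0,0,0,-0.0173,0.143,0,0.47],[0,0,0,-0.0173,0.143,0,0.47],[0,0,0,-0.0173,0.143,0,0.47],[0,0,0,0,0,0,0.47],[0,0,0,0,0,0,0.47]]]'
python3 - <<'E'
from h import *
import pickle
w=imaging.grab_frame("wrist");s=imaging.grab_frame("scene");t=imaging.grab_frame("top");pickle.dump((w,s,t),open("w2.pkl","wb"))
print(manip.state()["contact_force"],manip.state()["tool_pos"],proj(w,(.5006,.2735,.048),1),proj(s,(.5006,.2735,.048)),proj(t,(.5006,.2735,.048)))
a=cv2.resize(s["frame"][100:280,240:400],(440,495),interpolation=cv2.INTER_CUBIC)
b=cv2.resize(w["frame"][90:255,262:382],(360,495),interpolation=cv2.INTER_CUBIC)
cv2.imwrite("pics/g2.png",np.hstack([a,b]))
E
```

```text
time: 5.18
tool_pos: [0.5002, 0.2733, 0.1682]
tool_rot: [-0.0, 0.655, 0.756, -0.001]
contact_force: [-0.1, -0.5, -0.5]
gripper_width: 0.47
[ 0.50002716  0.76803849 -0.45677076] [0.50060969 0.27278255 0.16860923] (np.float64(323.46099778432887), np.float64(194.98471848321105)) (np.float64(323.2929012450309), np.float64(209.86738936239135)) (np.float64(322.46595920195824), np.float64(202.14326866454456))
```

View pics/g2.png

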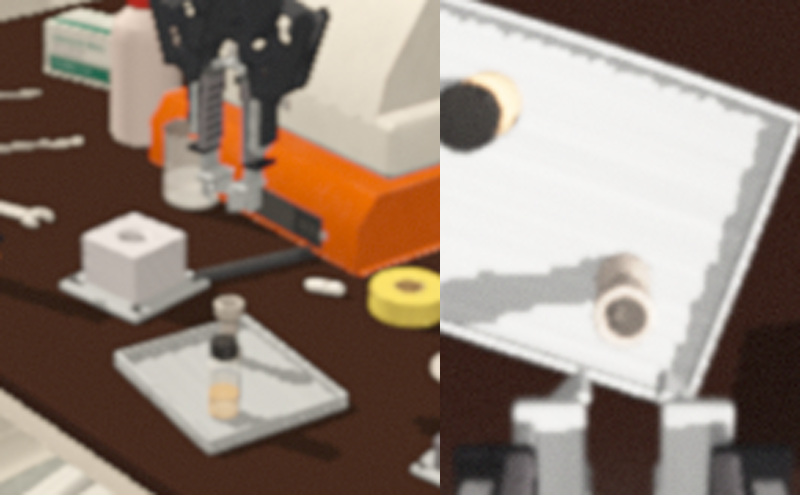

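The sleeve rim is at wrist pixel (323.3,194.3) against a predicted (323.5,195.0). The jaws span columns centred on 323.5, so the alignment is good. I'll go down until the tips are just above the rim and check the x offset of the tongs in the pads.

```bash
python3 -m pendant '[[[0,0,0,0,0,-0.15,0.47],[0,0,0,0,0,-0.13,0.47],[0,0,0,0,0,0,0.47],[0,0,0,0,0,0,0.47]]]'
python3 - <<'E'
from h import *
import pickle
w=imaging.grab_frame("wrist");t=imaging.grab_frame("top");s=imaging.grab_frame("scene");pickle.dump((w,s,t),open("w3.pkl","wb"))
print(manip.state()["contact_force"],manip.state()["tool_pos"],proj(w,(.5006,.2735,.048),1))
a=cv2.resize(s["frame"][150:250,280:370],(450,500),interpolation=cv2.INTER_CUBIC)
b=cv2.resize(w["frame"][160:285,280:367],(348,500),interpolation=cv2.INTER_CUBIC)
cv2.imwrite("pics/g3.png",np.hstack([a,b]))
E
```

```text
time: 5.82
tool_pos: [0.5014, 0.2736, 0.1002]
tool_rot: [0.0, 0.655, 0.755, 0.001]
contact_force: [0.6, -0.1, -0.4]
gripper_width: 0.472
[-0.79087437 -0.05983022 -1.03623864] [0.50186206 0.27406586 0.10102398] (np.float64(323.44884021861236), np.float64(223.4986191935926))
```

View pics/g3.png

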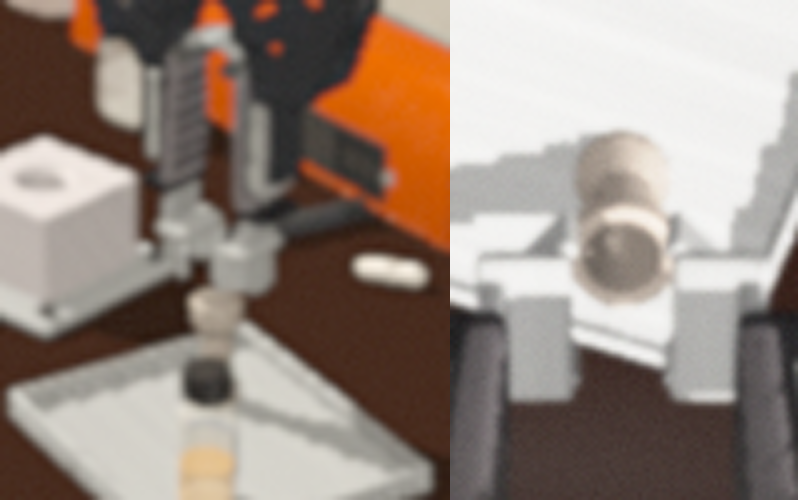

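The rim centre is at wrist pixel (323,223.8) against a predicted (323.4,223.5), and it sits centred between the V jaws. I'll descend in short steps and watch the force.

```bash
python3 -m pendant '[[[0,0,0,-0.003,0,-0.03,0.47],[0,0,0,0,0,-0.03,0.47],[0,0,0,0,0,0,0.47]]]'; python3 -m pendant '[[[0,0,0,0,0,-0.016,0.47],[0,0,0,0,0,0,0.47]]]'
```

```text
time: 6.35
tool_pos: [0.4988, 0.2734, 0.0825]
tool_rot: [-0.001, 0.655, 0.756, -0.001]
contact_force: [0.1, 0.3, -1.1]
gripper_width: 0.47
time: 6.6
tool_pos: [0.4995, 0.2736, 0.0794]
tool_rot: [-0.0, 0.655, 0.756, -0.0]
contact_force: [-1.7, 0.1, -1.6]
gripper_width: 0.472
```

```bash
python3 -m pendant '[[[0,0,0,0,0,0,0.47]]]'; python3 -m pendant '[[[0,0,0,0,0,-0.008,0.47],[0,0,0,0,0,0,0.47]]]';  python3 -m pendant '[[[0,0,0,0,0,-0.004,0.47],[0,0,0,0,0,0,0.47]]]'
```

```text
time: 6.72
tool_pos: [0.4998, 0.2737, 0.0799]
tool_rot: [0.0, 0.655, 0.756, 0.0]
contact_force: [0.0, -0.6, 0.2]
gripper_width: 0.472
time: 6.98
tool_pos: [0.4996, 0.2737, 0.0777]
tool_rot: [-0.0, 0.655, 0.756, -0.0]
contact_force: [0.5, 0.2, -0.8]
gripper_width: 0.47
time: 7.22
tool_pos: [0.4997, 0.2737, 0.0767]
tool_rot: [-0.0, 0.655, 0.756, -0.0]
contact_force: [-0.2, -0.2, -0.3]
gripper_width: 0.474
```

```bash
python3 -m pendant '[[[0,0,0,0,0,-0.004,0.47],[0,0,0,0,0,0,0.47]]]'; python3 -m pendant '[[[0,0,0,0,0,-0.003,0.47],[0,0,0,0,0,0,0.47]]]';  python3 -m pendant '[[[0,0,0,0,0,-0.003,0.47],[0,0,0,0,0,0,0.47]]]'
```

```text
time: 7.48
tool_pos: [0.4997, 0.2737, 0.0757]
tool_rot: [-0.0, 0.655, 0.756, -0.0]
contact_force: [-0.8, 0.3, -1.3]
gripper_width: 0.47
time: 7.72
tool_pos: [0.5, 0.2738, 0.0754]
tool_rot: [0.0, 0.655, 0.756, 0.0]
contact_force: [0.1, -0.5, 1.6]
gripper_width: 0.471
time: 7.98
tool_pos: [0.5004, 0.2739, 0.0753]
tool_rot: [0.0, 0.655, 0.756, 0.001]
contact_force: [-1.3, 0.2, 5.1]
gripper_width: 0.476
```

Contact came at TCP z 0.0754 against an expected 0.0753, so the shoulder is on the sleeve's top. I'll ease up a touch and then clamp.

```bash
python3 -m pendant '[[[0,0,0,0,0,0.003,0.47],[0,0,0,0,0,0,0.44],[0,0,0,0,0,0,0.41],[0,0,0,0,0,0,0.38],[0,0,0,0,0,0,0.38],[0,0,0,0,0,0,0.38]]]'
```

```text
time: 8.72
tool_pos: [0.5005, 0.2738, 0.0757]
tool_rot: [0.001, 0.655, 0.756, 0.001]
contact_force: [2.5, -0.2, 5.4]
gripper_width: 0.411
```

```bash
python3 -m pendant '[[[0,0,0,0,0,0.04,0.38],[0,0,0,0,0,0.12,0.38],[0,0,0,0,0,0.16,0.38],[0,0,0,0,0,0,0.38],[0,0,0,0,0,0,0.38]]]'
python3 - <<'E'
from h import *
import pickle
w=imaging.grab_frame("wrist");t=imaging.grab_frame("top");s=imaging.grab_frame("scene");pickle.dump((w,s,t),open("w4.pkl","wb"))
print(manip.state()["contact_force"],manip.state()["tool_pos"])
a=cv2.resize(s["frame"][100:250,270:390],(400,500),interpolation=cv2.INTER_CUBIC)
b=cv2.resize(w["frame"][130:280,262:382],(400,500),interpolation=cv2.INTER_CUBIC)
cv2.imwrite("pics/g4.png",np.hstack([a,b]))
E
```

```text
time: 9.35
tool_pos: [0.4984, 0.2734, 0.1534]
tool_rot: [-0.001, 0.655, 0.756, -0.001]
contact_force: [-0.2, 0.4, -2.8]
gripper_width: 0.406
[ 1.30486879  0.1914017  -1.24626469] [0.4982968  0.27319905 0.15261706]
```

View pics/g4.png

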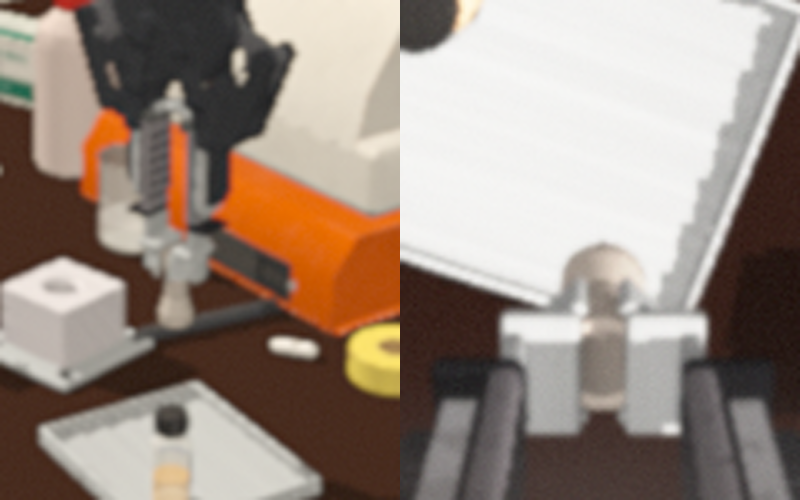

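The sleeve hangs upright, centred in the jaws (columns 562–647 of the crop, foot tip at row 242), and the vial stands undisturbed. The load is about -1.5 N, as expected. I'll compute the foot position relative to the TCP.

```bash
python3 - <<'E'
from h import *
import pickle
w,s,t=pickle.load(open("w4.pkl","rb"))
z=.1530-.0723
W=lambda u,v:plane(w,262+(u+.5)*.3-.5,130+(v+.5)*.3-.5,z,1)
n=W(203,242);l=W(162,285);r=W(247,285);print(n,l,r,np.linalg.norm(l-r))
# scene: foot bottom pixel and width
S=lambda u,v:plane(s,270+(u+.5)*.3-.5,100+(v+.5)*.3-.5,z)
print(S(175,330),S(157,318),S(192,318))
c,d=ray(w,322,200,1);print(c,manip.state()["tool_pos"])
E
```

```text
[0.48914608 0.27140446 0.0807    ] [0.50062782 0.26370585 0.0807    ] [0.49790301 0.28269225 0.0807    ] 0.019180931685889246
[0.48775405 0.26364637 0.0807    ] [0.49028302 0.28150994 0.0807    ] [0.50535534 0.26821077 0.0807    ]
[0.41473253 0.26074932 0.29736683] [0.4982968  0.27319905 0.15261706]
```

```bash
python3 -m pendant '[[[0,0,0,0.022,0.133,0,0.38],[0,0,0,0.022,0.133,0,0.38],[0,0,0,0.022,0.133,0,0.38],[0,0,0,0.022,0.133,0,0.38],[0,0,0,0,0,-0.04,0.38],[0,0,0,0,0,0,0.38],[0,0,0,0,0,0,0.38]]]'
python3 - <<'E'
from h import *
import pickle
w=imaging.grab_frame("wrist");t=imaging.grab_frame("top");s=imaging.grab_frame("scene");pickle.dump((w,s,t),open("w5.pkl","wb"))
print(manip.state()["contact_force"],manip.state()["tool_pos"],proj(w,(.5207,.406,.046),1))
a=cv2.resize(s["frame"][110:230,250:346],(400,500),interpolation=cv2.INTER_CUBIC)
b=cv2.resize(w["frame"][150:270,275:371],(400,500),interpolation=cv2.INTER_CUBIC)
cv2.imwrite("pics/g5.png",np.hstack([a,b]))
E
```

```text
time: 10.38
tool_pos: [0.5214, 0.4056, 0.1442]
tool_rot: [-0.0, 0.655, 0.755, -0.001]
contact_force: [-0.3, 0.5, -1.5]
gripper_width: 0.41
[-0.02037863 -0.01176068 -2.12755103] [0.52193622 0.40608566 0.14538476] (np.float64(323.9109404045262), np.float64(202.05327290814742))
```

View pics/g5.png

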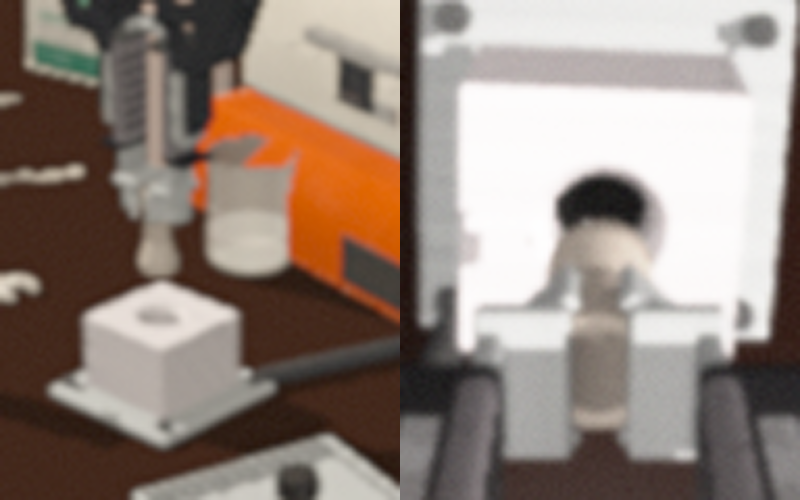

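The wrist view shows the block's near top edge from (459,85) to (742,92) in the crop, the bore's dark area at columns 557–645 with a lit wall to 665, and the sleeve foot at columns 553–652. I'll settle the centre numerically.

```bash
python3 - <<'E'
from h import *
import pickle
w,s,t=pickle.load(open("w5.pkl","rb"));fs=pickle.load(open("f0.pkl","rb"))
k=.24
W=lambda u,v,z:plane(w,275+(u-400+.5)*k-.5,150+(v+.5)*k-.5,z,1)
a,b=W(459,85,.046),W(742,92,.046);d=b-a;L=np.linalg.norm(d);n=np.array([-d[1],d[0],0])/L;n*=np.sign(n[0]);print(a,b,L,'ctr',(a+b)/2+n*.028)
for q in [(557,215),(645,215),(665,215),(611,168)]: print(q,W(*q,.046).round(4))
l,r=W(553,265,.0725),W(652,265,.0725);print('foot',l,r,np.linalg.norm(l-r),(l+r)/2)
for nme,u0,v0,R in(("top",262,190,15),("scene",280,178,18)):
  g=cv2.cvtColor(fs[nme]["frame"],cv2.COLOR_BGR2GRAY)[v0:v0+R,u0:u0+R].astype(int)
  m=((g<150)).astype(np.uint8);nn,lab,st,ce=cv2.connectedComponentsWithStats(m)
  for i in range(1,nn):
    if 5<st[i][4]<80: print(nme,st[i],plane(fs[nme],u0+ce[i][0],v0+ce[i][1],.046).round(4))
E
```

```text
[0.49767726 0.37412435 0.046     ] [0.49132718 0.42847997 0.046     ] 0.05472528537726545 ctr [0.52231308 0.40455116 0.046     ]
(557, 215) [0.5213 0.3964 0.046 ]
(645, 215) [0.5189 0.4137 0.046 ]
(665, 215) [0.5183 0.4176 0.046 ]
(611, 168) [0.5102 0.4056 0.046 ]
foot [0.52165309 0.39655151 0.0725    ] [0.51914504 0.41412502 0.0725    ] 0.017751573142712675 [0.52039906 0.40533827 0.0725    ]
top [ 3  4  9  8 54] [0.5195 0.4062 0.046 ]
scene [ 0  0  6  3 10] [0.5337 0.4427 0.046 ]
scene [12  0  6  3 11] [0.5556 0.4232 0.046 ]
```

All the estimates cluster at about (0.5208, 0.4060), with the foot at (0.5204, 0.4053). That is well inside the chamfer's reach. I'll nudge and lower.

```bash
python3 -m pendant '[[[0,0,0,0,0.003,-0.05,0.38],[0,0,0,0,0,-0.05,0.38],[0,0,0,0,0,0,0.38]]]'; python3 -m pendant '[[[0,0,0,0,0,-0.008,0.38],[0,0,0,0,0,0,0.38]]]';  python3 -m pendant '[[[0,0,0,0,0,-0.008,0.38],[0,0,0,0,0,0,0.38]]]'
```

```text
time: 10.9
tool_pos: [0.5212, 0.4066, 0.1179]
tool_rot: [0.0, 0.655, 0.756, -0.001]
contact_force: [1.9, -1.1, -2.9]
gripper_width: 0.406
time: 11.15
tool_pos: [0.5217, 0.4071, 0.1178]
tool_rot: [0.0, 0.655, 0.756, -0.0]
contact_force: [0.9, -1.3, -2.8]
gripper_width: 0.411
time: 11.4
tool_pos: [0.522, 0.4073, 0.1164]
tool_rot: [0.0, 0.655, 0.756, 0.0]
contact_force: [0.2, -2.7, -0.2]
gripper_width: 0.407
```

```bash
python3 -m pendant '[[[0,0,0,0,-0.003,0,0.38],[0,0,0,0,0,0,0.38]]]';  python3 -m pendant '[[[0,0,0,0,0,-0.006,0.38],[0,0,0,0,0,0,0.38]]]'; python3 -m pendant '[[[0,0,0,0,0,-0.006,0.38],[0,0,0,0,0,0,0.38]]]'
```

```text
time: 11.65
tool_pos: [0.5219, 0.407, 0.1163]
tool_rot: [-0.0, 0.655, 0.756, 0.0]
contact_force: [1.0, -1.4, -0.8]
gripper_width: 0.407
time: 11.9
tool_pos: [0.5217, 0.4068, 0.1144]
tool_rot: [-0.0, 0.655, 0.756, 0.0]
contact_force: [1.0, -0.0, -0.9]
gripper_width: 0.405
time: 12.15
tool_pos: [0.5217, 0.4067, 0.1128]
tool_rot: [-0.0, 0.655, 0.756, -0.0]
contact_force: [1.0, -1.3, -1.1]
gripper_width: 0.41
```

```bash
for i in 1 ; do python3 -m pendant '[[[0,0,0,0,0,-0.006,0.38],[0,0,0,0,0,0,0.38]]]'; done | grep -E "pos|force"; python3 -m pendant '[[[0,0,0,0,0,-0.006,0.38],[0,0,0,0,0,0,0.38]]]' | grep -E "pos|force"; python3 -m pendant '[[[0,0,0,0,0,-0.006,0.38],[0,0,0,0,0,0,0.38]]]' | grep -E "pos|force"
```

```text
tool_pos: [0.5217, 0.4067, 0.1113]
contact_force: [0.4, -0.7, -1.5]
tool_pos: [0.5217, 0.4067, 0.1099]
contact_force: [1.0, -0.6, -1.2]
tool_pos: [0.5217, 0.4067, 0.1084]
contact_force: [1.0, -1.1, -1.2]
```

```bash
python3 -m pendant '[[[0,0,0,0,0,-0.006,0.38],[0,0,0,0,0,0,0.38]]]' | grep -E "pos|force"; python3 -m pendant '[[[0,0,0,0,0,-0.006,0.38],[0,0,0,0,0,0,0.38]]]' | grep -E "pos|force"; python3 -m pendant '[[[0,0,0,0,0,-0.006,0.38],[0,0,0,0,0,0,0.38]]]' | grep -E "pos|force"
```

```text
tool_pos: [0.5217, 0.4067, 0.1069]
contact_force: [1.3, -0.5, -0.8]
tool_pos: [0.5218, 0.4067, 0.1054]
contact_force: [1.4, -1.3, -1.2]
tool_pos: [0.522, 0.4068, 0.1047]
contact_force: [1.5, -2.6, 2.0]
```

Seal contact at TCP z of about 0.105, which is 13 mm deep. Home should be at about 0.099, so I'll continue with finer steps.

```bash
python3 -m pendant '[[[0,0,0,0,0,-0.004,0.38],[0,0,0,0,0,0,0.38]]]' | grep -E "pos|force"; python3 -m pendant '[[[0,0,0,0,0,-0.004,0.38],[0,0,0,0,0,0,0.38]]]' | grep -E "pos|force"; python3 -m pendant '[[[0,0,0,0,0,-0.004,0.38],[0,0,0,0,0,0,0.38]]]' | grep -E "pos|force"
```

```text
tool_pos: [0.522, 0.4068, 0.1037]
contact_force: [0.3, -3.3, 4.4]
tool_pos: [0.522, 0.4068, 0.1023]
contact_force: [0.6, -1.5, 5.0]
tool_pos: [0.522, 0.4068, 0.1012]
contact_force: [1.3, -1.0, 3.9]
```

```bash
python3 -m pendant '[[[0,0,0,0,0,-0.004,0.38],[0,0,0,0,0,0,0.38]]]' | grep -E "pos|force"; python3 -m pendant '[[[0,0,0,0,0,-0.003,0.38],[0,0,0,0,0,0,0.38]]]' | grep -E "pos|force"
```

```text
tool_pos: [0.522, 0.4068, 0.1003]
contact_force: [1.4, -2.1, 4.8]
tool_pos: [0.522, 0.4068, 0.0996]
contact_force: [0.5, -1.6, 5.4]
```

```bash
python3 -m pendant '[[[0,0,0,0,0,-0.002,0.38],[0,0,0,0,0,0,0.38]]]' | grep -E "pos|force"
```

```text
tool_pos: [0.5221, 0.4067, 0.0991]
contact_force: [0.3, -1.6, 5.0]
```

```bash
python3 -m pendant '[[[0,0,0,0,0,-0.002,0.38],[0,0,0,0,0,0,0.38]]]' | grep -E "pos|force";python3 -m pendant '[[[0,0,0,0,0,-0.002,0.38],[0,0,0,0,0,0,0.38]]]' | grep -E "pos|force"
```

```text
tool_pos: [0.522, 0.4067, 0.0987]
contact_force: [0.8, -2.1, 5.4]
tool_pos: [0.5221, 0.4068, 0.0984]
contact_force: [0.9, -2.6, 6.3]
```

```bash
python3 -m pendant '[[[0,0,0,0,0,-0.002,0.38],[0,0,0,0,0,0,0.38]]]' | grep -E "pos|force";python3 -m pendant '[[[0,0,0,0,0,-0.001,0.38],[0,0,0,0,0,0,0.38]]]' | grep -E "pos|force"
```

```text
tool_pos: [0.5222, 0.4068, 0.0983]
contact_force: [1.2, -1.8, 7.8]
tool_pos: [0.5222, 0.4069, 0.0982]
contact_force: [-0.1, -2.1, 9.6]
```

```bash
python3 -m pendant '[[[0,0,0,0,0,-0.001,0.38],[0,0,0,0,0,0,0.38]]]' | grep -E "pos|force";python3 -m pendant '[[[0,0,0,0,0,-0.001,0.38],[0,0,0,0,0,0,0.38]]]' | grep -E "pos|force"
```

```text
tool_pos: [0.5223, 0.4069, 0.0982]
contact_force: [-0.8, -3.6, 8.1]
tool_pos: [0.5223, 0.4069, 0.0981]
contact_force: [0.3, -3.1, 9.7]
```

```bash
python3 -m pendant '[[[0,0,0,0,0,-0.001,0.38],[0,0,0,0,0,0,0.38]]]' | grep -E "pos|force";python3 -m pendant '[[[0,0,0,0,0,-0.001,0.38],[0,0,0,0,0,0,0.38]]]' | grep -E "pos|force"
```

```text
tool_pos: [0.5223, 0.4069, 0.098]
contact_force: [-0.5, -3.7, 8.9]
tool_pos: [0.5224, 0.4069, 0.0979]
contact_force: [-0.8, -3.5, 11.0]
```

```bash
python3 -m pendant '[[[0,0,0,0,0,-0.001,0.38],[0,0,0,0,0,0,0.38]]]' | grep -E "pos|force"
```

```text
tool_pos: [0.5224, 0.4069, 0.0978]
contact_force: [-1.7, -2.8, 10.7]
```

```bash
python3 -m pendant '[[[0,0,0,0,0,-0.002,0.38],[0,0,0,0,0,0,0.38]]]' | grep -E "pos|force"; python3 -m pendant '[[[0,0,0,0,0,-0.001,0.38],[0,0,0,0,0,0,0.38]]]' | grep -E "pos|force"
```

```text
tool_pos: [0.5225, 0.407, 0.0976]
contact_force: [-1.3, -3.7, 13.0]
tool_pos: [0.5225, 0.407, 0.0976]
contact_force: [-0.6, -4.1, 12.4]
```

```bash
python3 -m pendant '[[[0,0,0,0,0,0,0.38],[0,0,0,0,0,0,0.38]]]'; python3 -c "
from h import *
print(manip.state()['contact_force'])"
```

```text
time: 18.15
tool_pos: [0.5226, 0.407, 0.0976]
tool_rot: [0.0, 0.655, 0.756, 0.001]
contact_force: [-0.7, -3.3, 13.4]
gripper_width: 0.41
[-0.6586005  -3.32599415 13.37611697]
```

The reading is about 13.4 N, and adding the roughly 1.5 N of carried weight gives about 15 N on the seal. One last hair of pressure, then I'll ease off 0.75 mm and open.

```bash
python3 -m pendant '[[[0,0,0,0,0,-0.001,0.38],[0,0,0,0,0,0,0.38],[0,0,0,0,0,0,0.38]]]'| grep -E "pos|force"; python3 -m pendant '[[[0,0,0,0,0,0.004,0.38],[0,0,0,0,0,0,0.38]]]'| grep -E "pos|force"; python3 -m pendant '[[[0,0,0,0,0,0,0.42],[0,0,0,0,0,0,0.45],[0,0,0,0,0,0,0.47],[0,0,0,0,0,0,0.47],[0,0,0,0,0,0,0.47]]]'
```

```text
tool_pos: [0.5226, 0.4071, 0.0975]
contact_force: [-1.6, -3.9, 12.8]
tool_pos: [0.5224, 0.407, 0.0977]
contact_force: [-0.2, -3.4, 9.7]
time: 19.4
tool_pos: [0.5216, 0.4069, 0.0956]
tool_rot: [-0.0, 0.655, 0.756, -0.0]
contact_force: [-0.4, 0.1, 3.7]
gripper_width: 0.468
```

```bash
python3 -m pendant '[[[0,0,0,0,0,0.008,0.47],[0,0,0,0,0,0.01,0.47],[0,0,0,0,0,0,0.47]]]'; python3 -m pendant '[[[0,0,0,0,0,0.03,0.47],[0,0,0,0,0,0.05,0.47],[0,0,0,0,0,0.12,0.47],[0,0,0,0,0,0.12,0.47],[0,0,0,0,0,0,0.47],[0,0,0,0,0,0,0.47]]]'
python3 - <<'E'
from h import *
import pickle
w=imaging.grab_frame("wrist");t=imaging.grab_frame("top");s=imaging.grab_frame("scene");pickle.dump((w,s,t),open("w6.pkl","wb"))
print(manip.state()["contact_force"],manip.state()["tool_pos"])
a=cv2.resize(s["frame"][90:230,245:357],(400,500),interpolation=cv2.INTER_CUBIC)
b=cv2.resize(w["frame"][140:320,250:394],(400,500),interpolation=cv2.INTER_CUBIC)
cv2.imwrite("pics/g6.png",np.hstack([a,b]))
E
```

```text
time: 19.77
tool_pos: [0.5213, 0.4064, 0.0996]
tool_rot: [-0.0, 0.655, 0.756, -0.001]
contact_force: [-0.0, -0.5, -1.5]
gripper_width: 0.471
time: 20.52
tool_pos: [0.5214, 0.4065, 0.1796]
tool_rot: [-0.0, 0.655, 0.756, -0.0]
contact_force: [0.0, -0.1, -1.2]
gripper_width: 0.469
[-0.65170908 -0.12854096 -1.30732402] [0.52083763 0.40613035 0.17816304]
```

View pics/g6.png

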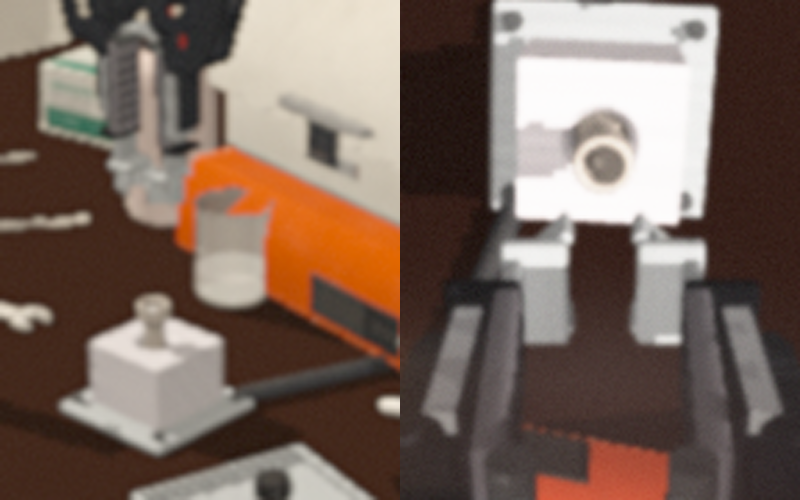

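The sleeve stands upright in the well, with its rim at wrist crop (605,160), and the jaws are open and clear. The vial is still in place. I'll check the sleeve's seated height by triangulation and carry the tongs back above the holder.

```bash
python3 -m pendant '[[[0,0,0,0.003,-0.1735,0,0.47],[0,0,0,0.003,-0.1735,0,0.47],[0,0,0,0.003,-0.1735,0,0.47],[0,0,0,0.003,-0.1735,0,0.47],[0,0,0,0.003,-0.1735,0,0.47],[0,0,0,0.003,-0.1735,0,0.47],[0,0,0,0.003,-0.1735,0,0.47],[0,0,0,0.003,-0.1735,0,0.47],[0,0,0,0,0,-0.14,0.47],[0,0,0,0,0,-0.1,0.47],[0,0,0,0,0,0,0.47],[0,0,0,0,0,0,0.47]]]'
python3 - <<'E'
from h import *
import pickle
w,s,t=pickle.load(open("w6.pkl","rb"))
c1,d1=ray(w,323.6,197.4,1);c2,d2=ray(s,287.7,174.7)
A=np.stack([d1,-d2],1);k=np.linalg.lstsq(A,c2-c1,rcond=None)[0];p,q=c1+k[0]*d1,c2+k[1]*d2;print('rim',p,q)
f=imaging.grab_frame("wrist");pickle.dump(f,open("w7.pkl","wb"))
g=cv2.cvtColor(f["frame"],cv2.COLOR_BGR2GRAY)
for sx in(1,-1):
  for sy in(1,-1):
    a=np.radians(8.3);e=np.array([np.cos(a),np.sin(a)]);n=np.array([-np.sin(a),np.cos(a)])
    P=np.array([.526,.0595])+e*sx*.028+n*sy*.04;print(np.round(proj(f,(*P,.004),1),1))
for v in (140,150,160,170): 
  r=np.where(g[v,230:420]>130)[0];print(v,(r[[0,-1]]+230) if len(r) else None)
c=[int((g[100:200,u]>130).argmax())+100 for u in(290,300,322,340,350)];print('near edge rows',c)
print(manip.state()["tool_pos"],manip.state()["contact_force"])
E
```

```text
time: 22.18
tool_pos: [0.5281, 0.0598, 0.1208]
tool_rot: [0.0, 0.655, 0.756, 0.0]
contact_force: [-0.2, 0.4, -0.6]
gripper_width: 0.469
rim [0.52013011 0.40658555 0.07130918] [0.52095345 0.40606003 0.07155287]
[366.7 222.3]
[279.8 222.5]
[369.4 162.4]
[276.8 162.6]
140 None
150 None
160 None
170 [277 368]
near edge rows [162, 162, 162, 162, 163]
[0.5285248  0.05982635 0.12151416] [ 1.55592967 -1.09234846 -0.69802802]
```

The rim is at z = 0.0714, so the sleeve is 19.6 mm deep, against 13.3 + 6 predicted: it's home. The holder's near edge is at wrist row 162 and columns 277–368, as predicted. Inserting the tongs now.

```bash
python3 -m pendant '[[[0,0,0,-0.003,0,-0.1,0.47],[0,0,0,0,0,-0.08,0.47],[0,0,0,0,0,0,0.47]]]'|grep -E "pos|force"; python3 -m pendant '[[[0,0,0,0,0,-0.03,0.47],[0,0,0,0,0,-0.02,0.47],[0,0,0,0,0,0,0.47]]]'|grep -E "pos|force"; python3 -m pendant '[[[0,0,0,0,0,-0.03,0.47],[0,0,0,0,0,0,0.47]]]'|grep -E "pos|force"
```

```text
tool_pos: [0.5264, 0.0599, 0.0749]
contact_force: [-0.0, 1.0, -1.0]
tool_pos: [0.5269, 0.0597, 0.0628]
contact_force: [0.5, -0.8, -0.9]
tool_pos: [0.5264, 0.0597, 0.0545]
contact_force: [0.8, -0.1, -0.3]
```

Inside the pocket with no side load. Feeling for the floor now.

```bash
python3 -m pendant '[[[0,0,0,0,0,-0.02,0.47],[0,0,0,0,0,0,0.47]]]'|grep -E "pos|force"; python3 -m pendant '[[[0,0,0,0,0,-0.006,0.47],[0,0,0,0,0,0,0.47]]]'|grep -E "pos|force"; python3 -m pendant '[[[0,0,0,0,0,-0.004,0.47],[0,0,0,0,0,0,0.47]]]'|grep -E "pos|force"; python3 -m pendant '[[[0,0,0,0,0,-0.004,0.47],[0,0,0,0,0,0,0.47]]]'|grep -E "pos|force"
```

```text
tool_pos: [0.5266, 0.0597, 0.0497]
contact_force: [0.4, -0.6, -1.7]
tool_pos: [0.5269, 0.0597, 0.0487]
contact_force: [-0.0, -0.4, -1.0]
tool_pos: [0.527, 0.0597, 0.0478]
contact_force: [0.5, 0.3, -0.5]
tool_pos: [0.5269, 0.0597, 0.0467]
contact_force: [0.2, 0.2, -1.8]
```

```bash
python3 -m pendant '[[[0,0,0,0,0,-0.004,0.47],[0,0,0,0,0,0,0.47]]]'|grep -E "pos|force"; python3 -m pendant '[[[0,0,0,0,0,-0.004,0.47],[0,0,0,0,0,0,0.47]]]'|grep -E "pos|force"; python3 -m pendant '[[[0,0,0,0,0,-0.004,0.47],[0,0,0,0,0,0,0.47]]]'|grep -E "pos|force"
```

```text
tool_pos: [0.5269, 0.0597, 0.0457]
contact_force: [-0.2, -0.7, -0.6]
tool_pos: [0.5269, 0.0597, 0.0447]
contact_force: [-0.8, 0.4, -1.0]
tool_pos: [0.5269, 0.0597, 0.0437]
contact_force: [-0.3, -0.1, -1.6]
```

```bash
python3 -m pendant '[[[0,0,0,0,0,-0.003,0.47],[0,0,0,0,0,0,0.47]]]'|grep -E "pos|force"; python3 -m pendant '[[[0,0,0,0,0,-0.003,0.47],[0,0,0,0,0,0,0.47]]]'|grep -E "pos|force"; python3 -m pendant '[[[0,0,0,0,0,-0.003,0.47],[0,0,0,0,0,0,0.47]]]'|grep -E "pos|force"
```

```text
tool_pos: [0.5271, 0.0597, 0.0431]
contact_force: [-0.4, -0.7, -0.8]
tool_pos: [0.5275, 0.0597, 0.0428]
contact_force: [-0.5, 1.1, 2.4]
tool_pos: [0.5279, 0.0597, 0.0426]
contact_force: [-0.4, -0.6, 5.5]
```

Floor contact. Ease off, open fully and lift clear.

```bash
python3 -m pendant '[[[0,0,0,0,0,0.003,0.47],[0,0,0,0,0,0,0.55],[0,0,0,0,0,0,0.7],[0,0,0,0,0,0,0.85],[0,0,0,0,0,0,1],[0,0,0,0,0,0,1],[0,0,0,0,0,0,1],[0,0,0,0,0,0,1]]]'; python3 -m pendant '[[[0,0,0,0,0,0.03,1],[0,0,0,0,0,0.08,1],[0,0,0,0,0,0.16,1],[0,0,0,0,0,0.2,1],[0,0,0,0,0,0.2,1],[0,0,0,0,0,0,1],[0,0,0,0,0,0,1]]]'
python3 - <<'E'
from h import *
w=imaging.grab_frame("wrist");t=imaging.grab_frame("top");s=imaging.grab_frame("scene")
print(manip.state()["contact_force"],manip.state()["tool_pos"])
a=cv2.resize(s["frame"][150:300,255:455],(800,600)[:1]+(600,),interpolation=cv2.INTER_CUBIC)[:,:]
a=cv2.resize(s["frame"][150:300,255:455],(480,360),interpolation=cv2.INTER_CUBIC)
b=cv2.resize(w["frame"][110:260,250:394],(320,360),interpolation=cv2.INTER_CUBIC)
c=cv2.resize(t["frame"][170:240,245:445],(800,240))
cv2.imwrite("pics/g7.png",np.vstack([np.hstack([a,b]),c]))
E
```

```text
time: 26.72
tool_pos: [0.527, 0.0597, 0.0423]
tool_rot: [0.0, 0.655, 0.756, 0.0]
contact_force: [-0.1, -0.2, 0.3]
gripper_width: 1.0
time: 27.6
tool_pos: [0.5268, 0.0597, 0.2099]
tool_rot: [0.0, 0.655, 0.756, 0.0]
contact_force: [-0.6, 0.3, -0.7]
gripper_width: 0.998
[-0.4829045   0.80015042 -0.49898059] [0.52591011 0.05972512 0.20779228]
```

View pics/g7.png

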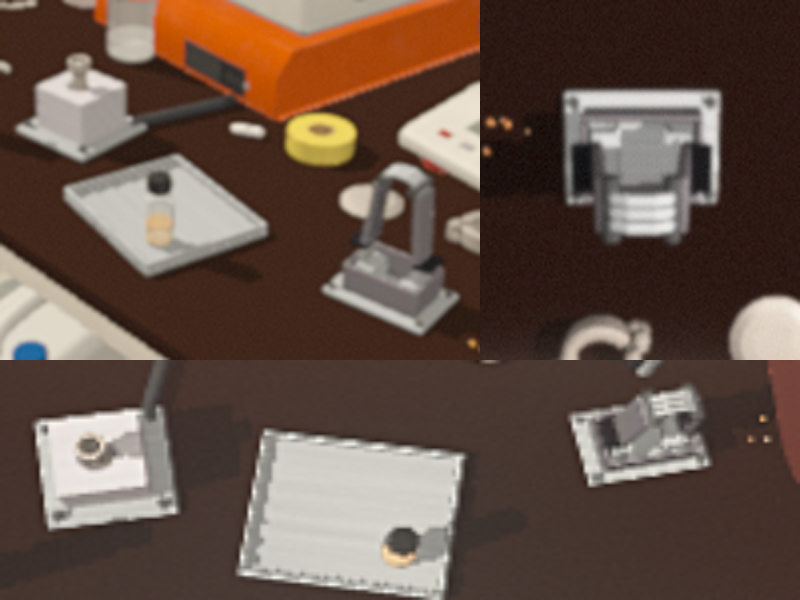

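The tongs stand upright in the holder, centred in the wrist crop at about column 642 and looking as they did at the start. The sleeve is upright in the well at top-crop (90,450), and the vial is unmoved at (402,545). The gripper is clear, so I'm handing in.

```bash
python3 -c "
from plant import manip
print(manip.job_done())"
```

```text
the job is handed in; nothing more can be done
None
```

The sleeve is in the socket well, the tongs are back upright in their holder, and the job was handed in at about 28 s of the 54 s allowed. I touched the sleeve only with the tongs.

- **Seating:** the sleeve met the seal about 13 mm down and slid about 6 mm at a steady 5 N. Triangulating its rim afterwards put its foot about 19.6 mm deep, which matches fully home.
- **Press force:** the highest readings were about 13.4 N, averaging about 13 N. Adding the roughly 1.5 N of tongs and sleeve the wrist was carrying, I estimate 14 to 15 N on the seal. That is slightly under or at your 15 N target and well below 20 N. I also saw sideways forces of up to about 4 N while pressing.
- **Tongs:** they had slipped about 2 mm in the pads after the press. I found the holder floor by feel at 2.4 mm lower than when I picked them up.
- **Final picture:** the sleeve is upright in the well, the vial is where it started, and the tongs stand as they did at the start with the gripper open and clear. The orange look-alike was not in that picture; I never went near it.

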